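Load a label roll on the bench dispenser and hold its bayonet cap home

ROBOT

A 7-joint arm with a two-finger parallel gripper is mounted at the origin on the work surface. World frame = base frame: x ahead of the robot, y to its left, z up, the work surface at z = 0. Lengths are in m, angles in rad, forces in N, time in s.
With the tool pointing down it reaches from about 0.425 to 0.925 m from the base axis. Payload 6.8 kg.
Tool frame: the origin (TCP) lies on the centre line of the jaws, within the pads' length; the fingertips stand 25 mm ahead of it and the grasp point (between the pads) lies 6 mm ahead of it; z points along the fingers, y is the line along which they close (so a half turn about z gives the same grasp; the last joint's range is limited). The gripper opens to 85 mm and grips with 20 to 120 N. Pads are 22 mm wide; open, the fingers measure 114 mm over their backs; the gripper's body (76 mm by 85 mm) begins 54 mm behind the grasp point. The pads swing forward as they close: fully open they stand 13 mm farther back than shut.
Start: joints at [-1.258, 0.477, 0.022, 1.555, -0.011, 1.109, -0.083], TCP at [0.276, 0.616, 0.256] pointing down, gripper open.
Joint ranges: [-2.96, 2.96], [-0.34, 2.1], [-1.41, 1.46], [0.24, 2.44], [-1.37, 4.51], [0.17, 1.92], [-2.96, 2.96]. Speed limits (rad/s): [2.39, 2.39, 3.14, 3.14, 3.14, 3.14, 3.14].

INTERFACE

Orientations are given as a rotation vector (axis times angle).
In Python, from bench import status, imaging, workorder gives the robot as it stands.
- The arm moves only by the tool send_rows, never from a script. Its argument "steps" is a list of rows, each an object of numbers: "dx", "dy", "dz": the shift along the tool's x, y, z in cm; "yaw": the turn about the tool's z in degrees; "gripper": the opening, from 0 (shut) to 1 (fully open). A call has 1 to 5 rows; each row is the pose to reach, as a shift and turn from the pose commanded when the call began, along the tool's axes at that moment; what a row does not reach only later rows make up. A row lasts 1/8 s, in which the tool goes at most 62.5 mm and 10.7 degrees, less where a joint would pass 70% of its speed; a pose out of reach is approached as far as the arm can. A call with a gripper value outside its range is refused whole. The fingers move at their own pace and stop on an object; "force" is the grip in N (left out, the last holds). Time passes only in rows, so rows that repeat a pose let the fingers close. It gives the time, the measured TCP pose, the force, the opening and the grip force at its end, in the units of the state.
- status.get_obs(): the state, without advancing time (a new reading comes with each control period).
- imaging.grab_frame(name): name is "side" or "top" or "wrist"; returns a dict with "color" (384x512x3 uint8, red, green, blue), "depth" (384x512 float32, m along the optical axis (not along the pixel's ray), 0 where there is no reading), "K" (3x3 intrinsics, pixels), "R" (3x3) and "t" (3): a world point X has camera coordinates R X + t. Camera axes: x right, y down, z forward; pixel columns grow to the right and rows downward; lengths in m; the calibration is good to about 2 mm. A picture is of the moment at which its call begins.
- workorder.hand_in(): hands the job in; it is judged then, once.
The state is a dict: "clock": time; "joints": joint angles; "qvel": joint speeds; "tau": joint torques, N m; "tcp_pos": TCP position; "orientation": TCP orientation; "contact_force": force on the tool from outside, world axes, zero at the start; "moment": the same for the moment, N m; "grip_width": finger opening in m; "gripper_force": force on a finger pad.
Only numpy, scipy, OpenCV 4.12 (cv2) and the standard library are available. Lean on these libraries where they do the work, as an engineer would, in place of code of your own. Each camera call takes 0.05 s, during which the arm holds its last target. There are 200 camera calls.

TASK

Slide the full label roll (not the bare core tube) down over the dispenser's upright spindle until it stands on the base, and let go of it. Then take the winged cap from its rest, push it into the spindle's mouth against the spring with its lugs in the two slots, and once it is fully down turn it a quarter turn clockwise, seen from above, to its stop. Finish while still gripping the cap and pressing it down so that its flange stays flush on the spindle's end (the spring lifts it if you ease off), and leave everything else on the bench where it is.

Things in the scene. Friction and masses are not known exactly. Their poses are not given: they have to be found in the camera images.
- dispenser: label-roll dispenser, fixed: grey base plate 14 mm thick, 110 mm wide, from x = -55 to +115 mm, and an upright hollow aluminium spindle, 42 mm outer diameter, its end 66 mm above the bench. Origin: spindle axis at bench level. Beyond it at x = +100 mm a steel tear bar stands across y, 100 mm wide, top 56 mm above the bench
- seat (a point): on the spindle's axis at the top of the base plate, 14 mm above the bench: where the roll's underside comes to rest
- spindle_top (a point): centre of the spindle's end, axes as the dispenser's. Bore 22 mm across with two slots along +x and -x, 12 mm wide, reaching 17 mm out, through a 12 mm thick collar. Below it the cap's lugs can turn clockwise from above by 90 degrees (5 to 15 more of play) to stops; anticlockwise is soon blocked. Nothing latches: a turned cap let go rises 4 mm, lugs against the collar
- plunger (a joint): spring plunger in the spindle's bore, 17 mm across, its top 12 mm below the spindle's end at 0; grows as the cap's shank presses it down (m), 0.012 with the cap home. Pushes back with 3 N at first contact, 9 N with the cap home
- roll: full label roll standing on end: white paper on a cardboard core, 64 mm outer diameter, 50 mm tall, bore 48 mm right through, 100 to 200 g. Origin: centre of its underside; z is its axis
- cap: black winged cap, 65-100 g, upright in its rest. Origin: axis, underside of its round flange (54 mm across, 6 thick). Grip wing 46 mm along x, 14 thick, from 6 to 30 mm above the origin. Steel shank 16 mm across, 24 mm down; two lugs along +x and -x, 29 mm over both, 6 wide, 16 to 22 mm below the origin. Home: origin at spindle_top; after the turn the wing lies along the dispenser's y
- caprest: grey plastic cup, fixed, 50 mm across and 30 mm tall, in which the cap's shank hangs loosely (bore 38 mm), the flange on its rim. Origin: centre of its underside
- core: a bare cardboard core tube with no labels on it, 52 mm across, 50 mm tall, bore 46 mm (a bystander, not the roll)
- dish: a clear round culture dish, 64 mm across, 19 mm tall (bystander)
- tipbox: a clear pipette-tip box with a pink layer, 85 x 122 x 72 mm (bystander)
- forceps: thin steel forceps lying flat, 120 mm long, 5 mm thick (bystander)
- scissors: scissors with red handles lying flat, about 180 mm long (bystander)
- bottle: a small closed reagent bottle, 48 mm across, 85 mm tall (bystander)
- pipette: a white hand pipette lying down, 230 mm long, 26 mm thick (bystander)
Mind the look-alikes: they are no part of the job. What is shaped like the dispenser but purple is not meant.

How it is judged:
On the way, in this order (a step that is already met when the one before it is completed fails the run):
1. the label roll stands on the dispenser's base, around the spindle, let go (horizontal distance between roll and seat below 0.005 m and z of roll in the frame of dispenser below 0.018 m and angle between roll's own z axis and vertical below 0.08 rad and contact force between the fingers and roll below 0.5 N), for 0.2 s.
2. the cap is pushed down into the slots, not yet turned (horizontal distance between cap and spindle_top below 0.005 m and angle between cap's own z axis and vertical below 0.1 rad and z of cap in the frame of spindle_top below 0.004 m and angle between the x axis of cap and the x axis of dispenser, either way round below 0.4 rad), for 0.1 s.
3. the cap is turned a quarter turn while down (horizontal distance between cap and spindle_top below 0.005 m and angle between cap's own z axis and vertical below 0.1 rad and angle between the x axis of cap and the y axis of dispenser, either way round below 0.3 rad and z of cap in the frame of spindle_top below 0.0055 m), for 0.2 s.
At the end, for the whole second after the job is handed in: Roll upright round the spindle, within 5 mm of its axis and 4 mm of the base, untouched; cap in the spindle within 5 mm of the axis, tilt under 0.1 rad, flange within 2.2 mm of the spindle end, wing within 0.3 rad of the dispenser y axis, gripped by the fingers with over 2 N (all of step 1 and horizontal distance between cap and spindle_top below 0.005 m and angle between cap's own z axis and vertical below 0.1 rad and z of cap in the frame of spindle_top below 0.0022 m and angle between the x axis of cap and the y axis of dispenser, either way round below 0.3 rad and contact force between the fingers and cap above 2 N); the arm keeps its last pose, push and grip.
It fails at once if a bystander was moved by more than 30 mm (distance of any of core, dish, tipbox, forceps, scissors, bottle, pipette from where it was at the start of the episode above 0.03 m).
It also fails if it takes over 72 s, if anything falls off the work surface, if the arm or the gripper's body presses on something with over 40 N, if the wrist force passes 120 N, or if a joint passes its speed limit or range.

## Working session

There is one attempt and no reset: what is moved stays moved. The work goes in short steps, Python scripts to look and compute and a tool call to move; the robot and the scene stay as the last step left them, time stands still between calls to the robot, and variables do not carry over. Pictures are saved under pics/ and viewed, at most 13 in all, crops included, and the job is handed in when it is done.

Besides the shell and the picture viewer there is one more tool, called as name([rows], argument=value, ...), one row to a line, values as JSON. send_rows: Moves the arm, as the interface text tells. Its arguments: {"type":"object","properties":{"steps":{"type":"array"},"force":{"type":"number"}},"required":["steps"]}

```bash
mkdir -p pics; ls; python3 - <<'E'
from bench import status, imaging
import cv2,numpy as np
for n in ("top","side"):
    f=imaging.grab_frame(n); np.savez("%s0.npz"%n,**f)
    cv2.imwrite("pics/%s0.png"%n,cv2.resize(f["color"][:,:,::-1],(800,600)))
    print(n,f["K"].tolist(),f["R"].round(3).tolist(),f["t"].round(3).tolist())
print(status.get_obs())
E
```

```text
pics
top [[448.40825837261076, 0.0, 245.02859587116686], [0.0, 448.40825837261076, 186.79226318237068], [0.0, 0.0, 1.0]] [[-0.025, -1.0, -0.003], [-0.991, 0.025, -0.133], [0.133, -0.001, -0.991]] [0.003, 0.519, 1.277]
side [[420.1531309442864, 0.0, 257.6021009351826], [0.0, 420.1531309442864, 192.70365903888484], [0.0, 0.0, 1.0]] [[0.999, -0.032, -0.012], [-0.027, -0.558, -0.829], [0.02, 0.829, -0.559]] [-0.528, 0.067, 1.27]
{'clock': 0.1, 'joints': array([-1.25804883,  0.47770377,  0.02233277,  1.55635261, -0.01148928,
        1.10931813, -0.08310617]), 'qvel': array([-0.0020148 , -0.00315549, -0.00097998, -0.00235463,  0.00022882,
       -0.00016509, -0.00049358]), 'tau': array([ 3.80818106e-03, -5.97761357e+01,  1.61331441e+00, -2.81952113e+01,
        1.28605653e-02,  5.06308686e-03, -9.42486622e-06]), 'tcp_pos': array([0.2755616 , 0.61564368, 0.25543188]), 'orientation': array([-6.56109285e-01, -3.07208765e+00,  2.57399983e-03]), 'contact_force': array([ 0.18156033, -0.33831959, -0.39192519]), 'moment': array([ 0.0158373 ,  0.00046918, -0.01629114]), 'gripper_force': 0.0, 'grip_width': 0.08579176718177277}
```

View pics/top0.png

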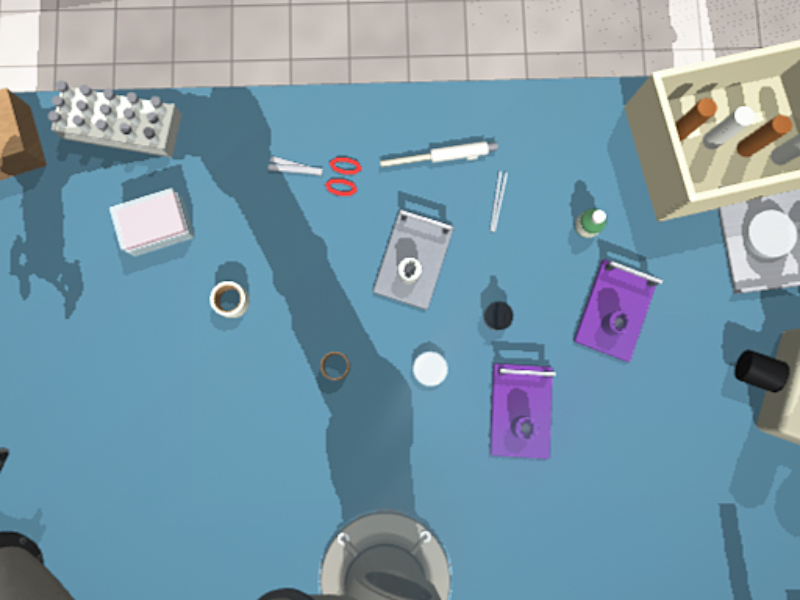

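View pics/side0.png

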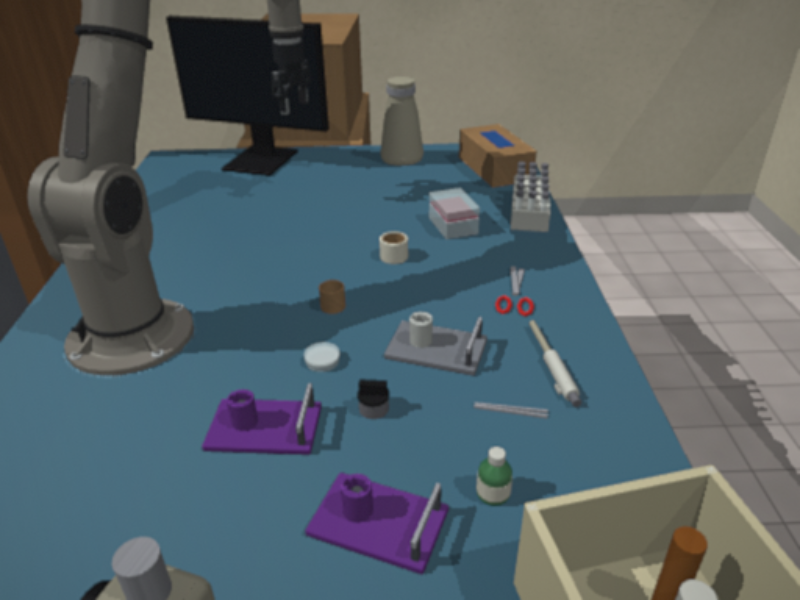

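The top view shows the roll at (228,299), the grey dispenser's spindle at (410,268), the cap at (498,315) and the core at (334,365), in 800-px coordinates. Next I enlarge these and measure.

```bash
cat > h.py <<'E'
import numpy as np,cv2
def load(n): return dict(np.load(n))
def cloud(f):
    d=f["depth"];v,u=np.mgrid[:d.shape[0],:d.shape[1]]
    K=f["K"];c=np.stack([(u-K[0,2])/K[0,0]*d,(v-K[1,2])/K[1,1]*d,d],-1)
    return (c-f["t"])@f["R"]
def atz(f,u,v,z):
    r=f["R"].T@np.linalg.inv(f["K"])@[u,v,1]; o=-f["R"].T@f["t"]
    return o+r*(z-o[2])/r[2]
E
python3 - <<'E'
from h import *
f=load("top0.npz");P=cloud(f)
crops=[]
for nm,(u,v) in dict(disp=(410,262),roll=(228,299),cap=(498,315),core=(334,365)).items():
    u=int(u*.64);v=int(v*.64)
    h=33
    c=f["color"][v-h:v+h,u-h:u+h,::-1];crops.append(cv2.resize(c,(400,300) if 0 else (300,300),interpolation=cv2.INTER_CUBIC));print(nm,"origin",u-h,v-h,"scale",300/66)
    Q=P[v-h:v+h,u-h:u+h].reshape(-1,3)
    for lo,hi in ((.008,.02),(.02,.035),(.035,.046),(.046,.054),(.054,.062),(.062,.072)):
        m=(Q[:,2]>lo)&(Q[:,2]<hi)
        if m.sum()>5:
            q=Q[m];r=cv2.minAreaRect((q[:,:2]*1000).astype(np.float32));print(lo,m.sum(),q.mean(0).round(4),[np.round(x,1) for x in r], cv2.minEnclosingCircle((q[:,:2]*1000).astype(np.float32)))
cv2.imwrite("pics/crops.png",np.vstack([np.hstack(crops[:2]),np.hstack(crops[2:])]))
E
```

```text
disp origin 229 134 scale 4.545454545454546
0.008 1696 [ 0.5805 -0.0696  0.0149] [array([583.1, -62.2]), array([196.2, 185.3]), np.float64(0.3)] ((577.5950317382812, -56.6151008605957), 116.83512115478516)
0.02 89 [ 0.5895 -0.0695  0.0227] [array([581.8, -71.4]), array([101.5, 153. ]), np.float64(70.5)] ((581.4387817382812, -73.15601348876953), 90.64474487304688)
0.035 23 [ 0.5865 -0.0702  0.04  ] [array([593.2, -73.7]), array([ 89.6, 118.3]), np.float64(71.7)] ((600.7133178710938, -75.17401123046875), 66.7999496459961)
0.046 50 [ 0.6139 -0.0835  0.0507] [array([596.5, -76.3]), array([ 96.4, 125.5]), np.float64(70.2)] ((605.1390380859375, -77.31896209716797), 71.21121215820312)
0.054 100 [ 0.6234 -0.0836  0.0572] [array([596.6, -74.3]), array([ 97.7, 123.5]), np.float64(69.9)] ((605.0009155273438, -78.27796173095703), 71.1211929321289)
0.062 92 [ 0.5591 -0.062   0.0671] [array([593.3, -84.3]), array([ 42.6, 126.8]), np.float64(59.1)] ((588.9044799804688, -91.5467758178711), 64.67833709716797)
roll origin 112 158 scale 4.545454545454546
0.008 57 [0.5148 0.2742 0.012 ] [array([518.7, 2
[... 1861 characters left out ...]
), np.float64(72.7)] ((403.3474426269531, 92.38023376464844), 107.31636047363281)
0.02 15 [0.3827 0.0887 0.0256] [array([381.7,  83.4]), array([48.4, 39.4]), np.float64(27.4)] ((383.40460205078125, 80.00947570800781), 24.46947479248047)
0.035 10 [0.385  0.0853 0.0415] [array([380.8,  83.6]), array([49.2, 26.1]), np.float64(55.2)] ((384.42529296875, 80.3938217163086), 25.155094146728516)
0.046 47 [0.3846 0.079  0.0505] [array([384.4,  80.1]), array([48.8, 48.4]), np.float64(88.2)] ((384.71905517578125, 80.9518051147461), 25.831289291381836)
0.054 8 [0.3826 0.0893 0.0555] [array([388.8,  84.8]), array([37.7, 46.9]), np.float64(49.3)] ((384.9582214355469, 81.31515502929688), 24.857942581176758)
```

View pics/crops.png

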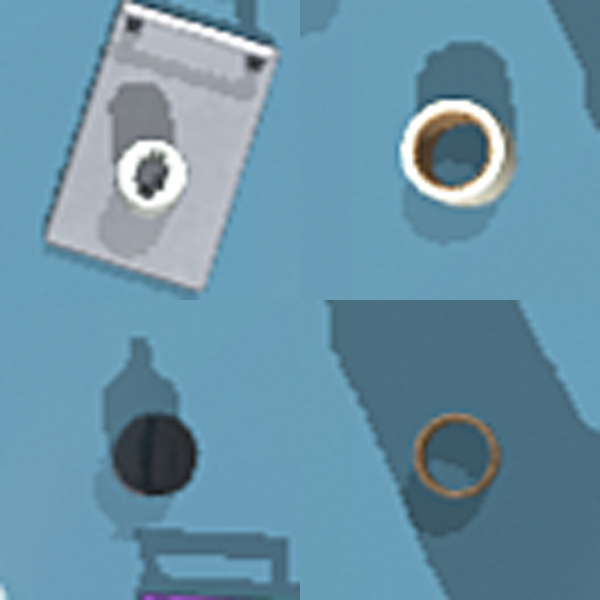

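```bash
cat >> h.py <<'E'
def goto(x,y,z,yawdeg=None):
    """print shift cm in tool axes & yaw to reach the world TCP goal; yawdeg = wanted world angle of tool y"""
    from bench import status
    o=status.get_obs();R=cv2.Rodrigues(np.array(o["orientation"]))[0]
    d=R.T@(np.array([x,y,z])-o["tcp_pos"])*100
    a=np.degrees(np.arctan2(R[1,1],R[0,1]))
    print("d(cm)",d.round(2),"toolY",a.round(2),"yaw",None if yawdeg is None else (a-yawdeg).__round__(2),"z",o["tcp_pos"].round(4),"tilt",np.degrees(np.arccos(-R[2,2])).round(2),"F",o["contact_force"].round(2),"w",round(o["grip_width"],4),"q7",o["joints"].round(2))
E
python3 - <<'E'
from h import *
for n in ("top0","side0"):
    f=load(n+".npz");P=cloud(f).reshape(-1,3)
    near=np.hypot(P[:,0]-.559,P[:,1]+.062)<.032
    q=P[near&(P[:,2]>.060)&(P[:,2]<.074)]
    print(n,"spindle",len(q),q.mean(0).round(4),cv2.minEnclosingCircle((q[:,:2]*1000).astype(np.float32)))
    b=P[(np.hypot(P[:,0]-.65,P[:,1]+.09)<.09)&(P[:,2]>.048)&(P[:,2]<.064)&(P[:,0]>.61)]
    m=b.mean(0);w,v=np.linalg.eigh(np.cov((b-m)[:,:2].T));print("bar",len(b),m.round(4),"dir",np.degrees(np.arctan2(v[1,1],v[0,1])))
    b=P[(np.hypot(P[:,0]-.58,P[:,1]+.07)<.125)&(P[:,2]>.010)&(P[:,2]<.019)]
    print("base",cv2.minAreaRect((b[:,:2]*1000).astype(np.float32)))
    for nm,c,lo,hi in(("capwing",(.469,-.225),.053,.07),("flange",(.469,-.225),.033,.043),("roll",(.513,.277),.046,.054)):
        q=P[(np.hypot(P[:,0]-c[0],P[:,1]-c[1])<.045)&(P[:,2]>lo)&(P[:,2]<hi)]
        m=q.mean(0);w,v=np.linalg.eigh(np.cov((q-m)[:,:2].T));print(nm,len(q),m.round(4),"dir",np.degrees(np.arctan2(v[1,1],v[0,1])).round(1),cv2.minEnclosingCircle((q[:,:2]*1000).astype(np.float32)))
f=load("top0.npz")
px=lambda u,v,z:atz(f,229+u/4.545-.5,134+v/4.545-.5,z).round(4)
print("bar ends",px(122,3,.056),px(277,48,.056),"spindle",px(151,175,.066),"base",px(45,238,.014),px(204,292,.014))
goto(.513,.277,.150,66)
E
```

```text
top0 spindle 95 [ 0.5566 -0.0611  0.0673] ((557.1080932617188, -61.11494445800781), 20.709575653076172)
bar 101 [ 0.6503 -0.0948  0.0556] dir 70.27215385255008
base ((592.3778076171875, -51.518821716308594), (151.42604064941406, 170.6412811279297), 70.56256103515625)
capwing 85 [ 0.4698 -0.2246  0.061 ] dir 172.8 ((470.04486083984375, -224.64239501953125), 22.38962173461914)
flange 161 [ 0.469  -0.2239  0.0373] dir 79.1 ((470.7829284667969, -225.34727478027344), 26.971172332763672)
roll 160 [0.5136 0.2762 0.0504] dir -152.3 ((513.40966796875, 276.8517761230469), 31.892484664916992)
side0 spindle 97 [ 0.5585 -0.0625  0.0648] ((560.2742309570312, -60.84523391723633), 22.479249954223633)
bar 67 [ 0.6519 -0.0993  0.0543] dir 70.66409702385795
base ((587.4174194335938, -70.36164855957031), (114.2573013305664, 169.43524169921875), 70.36544036865234)
capwing 98 [ 0.4723 -0.2268  0.0585] dir 174.3 ((471.99566650390625, -223.76600646972656), 23.06593894958496)
flange 143 [ 0.4713 -0.2361  0.0368] dir 176.2 ((471.63555908203125, -226.44586181640625), 26.3220157623291)
roll 87 [0.5152 0.2772 0.0492] dir 85.2 ((515.2286987304688, 278.4306945800781), 34.277122497558594)
bar ends [ 0.67   -0.0443  0.056 ] [ 0.6379 -0.1428  0.056 ] spindle [ 0.5558 -0.0592  0.066 ] base [0.5245 0.0093 0.014 ] [ 0.4864 -0.0934  0.014 ]
d(cm) [-35.5  -21.19  10.58] toolY 65.89 yaw -0.11 z [0.2756 0.6156 0.2554] tilt 0.09 F [ 0.18 -0.34 -0.39] w 0.0858 q7 [-1.26  0.48  0.02  1.56 -0.01  1.11 -0.08]
```

send_rows([
  {"dx":-5,"dy":-3,"dz":0},
  {"dx":-10,"dy":-6,"dz":0},
  {"dx":-15,"dy":-9,"dz":2},
  {"dx":-20,"dy":-12,"dz":4},
  {"dx":-25,"dy":-15,"dz":6},
])

```text
validation failed for argument at $.st...
```

send_rows([
  {"dx":-5,"dy":-3,"dz":2},
  {"dx":-10.5,"dy":-6.1,"dz":4.6},
  {"dx":-10.5,"dy":-6.2,"dz":4.6},
  {"dx":-10.5,"dy":-6.2,"dz":4.6},
])

```text
validation failed for argument at $.st...
```

```bash
python3 - <<'E'
from h import *
from bench import imaging
goto(.514,.2775,.040,66)
f=imaging.grab_frame("wrist");np.savez("w1.npz",**f);cv2.imwrite("pics/w1.png",f["color"][:,:,::-1])
P=cloud(f).reshape(-1,3);q=P[(P[:,2]>.045)&(P[:,2]<.056)&(np.hypot(P[:,0]-.514,P[:,1]-.2775)<.05)]
print(len(q), q.mean(0) if len(q) else 0, cv2.minEnclosingCircle((q[:,:2]*1000).astype(np.float32)) if len(q) else 0)
E
```

```text
d(cm) [-35.57 -21.09  21.58] toolY 65.89 yaw -0.11 z [0.2756 0.6156 0.2554] tilt 0.09 F [ 0.18 -0.34 -0.39] w 0.0858 q7 [-1.26  0.48  0.02  1.56 -0.01  1.11 -0.08]
0 0 0
```

View pics/w1.png

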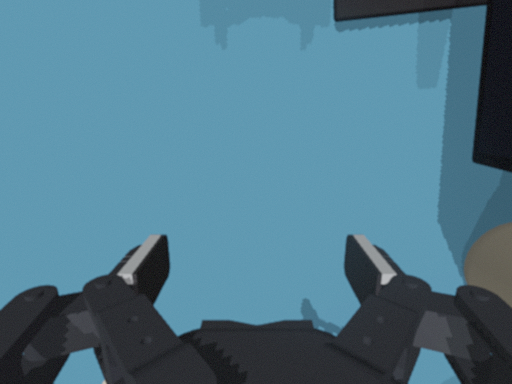

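The move was refused, and the wrist view shows only bare bench between the open fingers. I retry with all the keys in every row.

send_rows([
  {"dx":-5.0,"dy":-3.0,"dz":0.0,"yaw":0.0,"gripper":1.0},
  {"dx":-10.0,"dy":-6.0,"dz":0.0,"yaw":0.0,"gripper":1.0},
  {"dx":-15.0,"dy":-9.0,"dz":2.0,"yaw":0.0,"gripper":1.0},
  {"dx":-20.0,"dy":-12.0,"dz":4.0,"yaw":0.0,"gripper":1.0},
  {"dx":-25.0,"dy":-15.0,"dz":6.0,"yaw":0.0,"gripper":1.0},
])

```text
clock: 0.78
tcp_pos: [0.4434, 0.3754, 0.1957]
orientation: [0.656, 3.072, 0.0]
contact_force: [0.7, 0.7, -0.1]
grip_width: 0.0856
gripper_force: 0.0
```

send_rows([
  {"dx":-5.0,"dy":-3.0,"dz":2.0,"yaw":0.0,"gripper":1.0},
  {"dx":-10.5,"dy":-6.1,"dz":4.6,"yaw":0.0,"gripper":1.0},
  {"dx":-10.5,"dy":-6.1,"dz":4.6,"yaw":0.0,"gripper":1.0},
  {"dx":-10.5,"dy":-6.1,"dz":4.6,"yaw":0.0,"gripper":1.0},
])

```text
clock: 1.27
tcp_pos: [0.5135, 0.2784, 0.15]
orientation: [-0.658, -3.071, 0.0]
contact_force: [0.1, 0.6, 0.7]
grip_width: 0.0855
gripper_force: 0.0
```

```bash
python3 - <<'E'
from h import *
from bench import imaging
goto(.514,.2775,.040,66)
f=imaging.grab_frame("wrist");np.savez("w1.npz",**f);cv2.imwrite("pics/w2.png",f["color"][:,:,::-1])
P=cloud(f).reshape(-1,3);q=P[(P[:,2]>.045)&(P[:,2]<.056)&(np.hypot(P[:,0]-.514,P[:,1]-.2775)<.05)]
print(len(q), q.mean(0) if len(q) else 0, cv2.minEnclosingCircle((q[:,:2]*1000).astype(np.float32)) if len(q) else 0)
E
```

```text
d(cm) [-0.09 -0.06 11.  ] toolY 65.83 yaw -0.17 z [0.5135 0.2784 0.15  ] tilt 0.04 F [0.09 0.62 0.73] w 0.0855 q7 [-0.69  0.45  0.11  1.88 -0.07  0.82  0.61]
2334 [0.51266295 0.27964858 0.04976121] ((513.8881225585938, 279.18963623046875), 31.783552169799805)
```

View pics/w2.png

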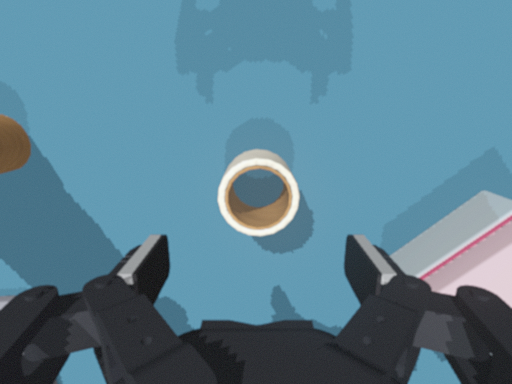

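The roll is centred between the open fingers at (258,192), and the tip box at right stays clear of the finger backs. I descend.

send_rows([
  {"dx":0.0,"dy":0.0,"dz":4.0,"yaw":0.0,"gripper":1.0},
  {"dx":0.0,"dy":0.0,"dz":8.0,"yaw":0.0,"gripper":1.0},
  {"dx":0.0,"dy":0.0,"dz":11.0,"yaw":0.0,"gripper":1.0},
  {"dx":0.0,"dy":0.0,"dz":11.0,"yaw":0.0,"gripper":1.0},
])

```text
clock: 1.82
tcp_pos: [0.5112, 0.2799, 0.0388]
orientation: [-0.65, -3.07, 0.003]
contact_force: [-0.2, -0.1, 0.3]
grip_width: 0.0851
gripper_force: 0.0
```

send_rows([
  {"dx":0.0,"dy":0.0,"dz":0.0,"yaw":0.0,"gripper":0.65},
  {"dx":0.0,"dy":0.0,"dz":0.0,"yaw":0.0,"gripper":0.65},
  {"dx":0.0,"dy":0.0,"dz":0.0,"yaw":0.0,"gripper":0.65},
  {"dx":0.0,"dy":0.0,"dz":0.0,"yaw":0.0,"gripper":0.65},
  {"dx":0.0,"dy":0.0,"dz":0.0,"yaw":0.0,"gripper":0.65},
], force=25)

```text
clock: 2.45
tcp_pos: [0.5144, 0.28, 0.0422]
orientation: [0.655, 3.071, 0.005]
contact_force: [-2.4, 1.1, 8.0]
grip_width: 0.0627
gripper_force: 28.6
```

send_rows([
  {"dx":0.0,"dy":0.0,"dz":-2.0,"yaw":0.0,"gripper":0.65},
  {"dx":0.0,"dy":0.0,"dz":-5.0,"yaw":0.0,"gripper":0.65},
  {"dx":0.0,"dy":0.0,"dz":-9.0,"yaw":0.0,"gripper":0.65},
  {"dx":0.0,"dy":0.0,"dz":-9.0,"yaw":0.0,"gripper":0.65},
])

```text
clock: 2.95
tcp_pos: [0.5158, 0.2794, 0.1346]
orientation: [0.656, 3.067, 0.008]
contact_force: [1.0, 0.9, -1.9]
grip_width: 0.0626
gripper_force: 28.7
```

```bash
python3 - <<'E'
from h import *
goto(.5575,-.061,.130,66)
E
```

```text
d(cm) [-17.73 -29.36   0.35] toolY 65.86 yaw -0.14 z [0.5158 0.2794 0.1346] tilt 0.42 F [ 1.03  0.9  -1.92] w 0.0626 q7 [-0.69  0.47  0.11  1.89 -0.07  0.78  0.61]
```

send_rows([
  {"dx":-3.0,"dy":-5.0,"dz":0.0,"yaw":0.0,"gripper":0.65},
  {"dx":-6.0,"dy":-10.0,"dz":0.0,"yaw":0.0,"gripper":0.65},
  {"dx":-9.0,"dy":-15.0,"dz":0.0,"yaw":0.0,"gripper":0.65},
  {"dx":-12.0,"dy":-20.0,"dz":0.0,"yaw":0.0,"gripper":0.65},
  {"dx":-15.0,"dy":-25.0,"dz":0.0,"yaw":0.0,"gripper":0.65},
])

```text
clock: 3.58
tcp_pos: [0.5477, -0.0129, 0.1301]
orientation: [-0.656, -3.072, 0.0]
contact_force: [1.0, 0.1, -1.3]
grip_width: 0.0624
gripper_force: 28.6
```

send_rows([
  {"dx":-2.6,"dy":-4.3,"dz":0.0,"yaw":0.0,"gripper":0.65},
  {"dx":-2.6,"dy":-4.3,"dz":0.0,"yaw":0.0,"gripper":0.65},
  {"dx":-2.6,"dy":-4.3,"dz":0.0,"yaw":0.0,"gripper":0.65},
  {"dx":-2.6,"dy":-4.3,"dz":0.0,"yaw":0.0,"gripper":0.65},
])

```text
clock: 4.08
tcp_pos: [0.5542, -0.059, 0.13]
orientation: [-0.652, -3.072, -0.001]
contact_force: [-0.3, -0.0, -1.3]
grip_width: 0.0626
gripper_force: 28.7
```

```bash
python3 - <<'E'
from h import *
from bench import imaging
goto(.5575,-.061,.130,66)
for n in("side","top","wrist"):
    f=imaging.grab_frame(n);np.savez(n+"3.npz",**f)
    P=cloud(f).reshape(-1,3);d=np.hypot(P[:,0]-.5575,P[:,1]+.061)<.05
    for nm,lo,hi in(("spindle",.062,.072),("rolltop",.132,.148),("rollside",.095,.132)):
        q=P[d&(P[:,2]>lo)&(P[:,2]<hi)]
        if len(q)>8: print(n,nm,len(q),q.mean(0).round(4),q.min(0).round(3),q.max(0).round(3))
f=load("side3.npz");cv2.imwrite("pics/s3.png",cv2.resize(f["color"][140:260,210:370,::-1],(480,360),interpolation=cv2.INTER_CUBIC))
w=load("wrist3.npz");cv2.imwrite("pics/w3.png",np.hstack([cv2.imread("pics/s3.png"),cv2.resize(w["color"][:,:,::-1],(320,240)).__array__()[:,:]]) if 0 else cv2.imread("pics/s3.png"))
E
```

```text
d(cm) [-0.38 -0.05  0.  ] toolY 66.03 yaw 0.03 z [ 0.5542 -0.059   0.13  ] tilt 0.06 F [-0.29 -0.04 -1.32] w 0.0626 q7 [-0.13  0.44  0.16  1.96 -0.1   0.75  1.24]
side spindle 48 [ 0.5584 -0.0697  0.0653] [ 0.539 -0.081  0.062] [ 0.579 -0.053  0.068]
side rolltop 139 [ 0.5635 -0.0696  0.138 ] [ 0.53  -0.105  0.132] [ 0.586 -0.026  0.148]
side rollside 283 [ 0.5584 -0.0778  0.1151] [ 0.525 -0.105  0.095] [ 0.587 -0.027  0.132]
wrist spindle 629 [ 0.5689 -0.065   0.0662] [ 0.556 -0.08   0.062] [ 0.578 -0.046  0.068]
wrist rolltop 8912 [ 0.5495 -0.0572  0.1379] [ 0.523 -0.098  0.132] [ 0.585 -0.015  0.148]
wrist rollside 7448 [ 0.5566 -0.0604  0.1168] [ 0.523 -0.098  0.095] [ 0.579 -0.015  0.132]
```

View pics/s3.png

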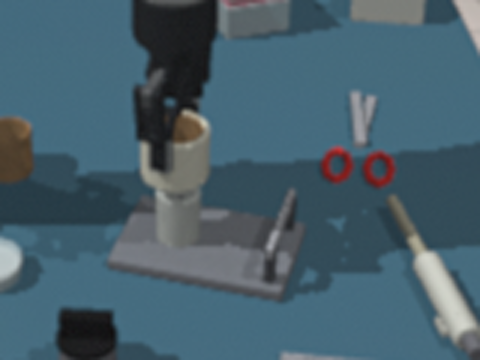

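send_rows([
  {"dx":-0.35,"dy":0.15,"dz":0.0,"yaw":0.0,"gripper":0.65},
  {"dx":-0.35,"dy":0.15,"dz":1.0,"yaw":0.0,"gripper":0.65},
  {"dx":-0.35,"dy":0.15,"dz":1.8,"yaw":0.0,"gripper":0.65},
  {"dx":-0.35,"dy":0.15,"dz":2.4,"yaw":0.0,"gripper":0.65},
  {"dx":-0.35,"dy":0.15,"dz":2.8,"yaw":0.0,"gripper":0.65},
])

```text
clock: 4.85
tcp_pos: [0.558, -0.0609, 0.1016]
orientation: [-0.656, -3.072, 0.0]
contact_force: [-0.8, -0.2, -1.4]
grip_width: 0.0623
gripper_force: 28.7
```

```bash
python3 - <<'E'
from h import *
goto(.558,-.0588,.0562,66)
E
```

```text
d(cm) [0.09 0.19 4.54] toolY 65.88 yaw -0.12 z [ 0.558  -0.0609  0.1016] tilt 0.05 F [-0.78 -0.25 -1.44] w 0.0623 q7 [-0.12  0.49  0.15  1.96 -0.11  0.7   1.25]
```

send_rows([
  {"dx":0.0,"dy":0.1,"dz":1.0,"yaw":0.0,"gripper":0.65},
  {"dx":0.0,"dy":0.1,"dz":2.0,"yaw":0.0,"gripper":0.65},
  {"dx":0.0,"dy":0.1,"dz":3.0,"yaw":0.0,"gripper":0.65},
  {"dx":0.0,"dy":0.1,"dz":3.9,"yaw":0.0,"gripper":0.65},
  {"dx":0.0,"dy":0.1,"dz":4.4,"yaw":0.0,"gripper":0.65},
])

```text
clock: 5.48
tcp_pos: [0.5584, -0.06, 0.0575]
orientation: [-0.656, -3.071, 0.0]
contact_force: [0.2, -0.9, -2.5]
grip_width: 0.0627
gripper_force: 28.7
```

```bash
python3 - <<'E'
from h import *
goto(.558,-.0588,.0562,66)
E
```

```text
d(cm) [0.09 0.09 0.13] toolY 65.88 yaw -0.12 z [ 0.5584 -0.06    0.0575] tilt 0.05 F [ 0.19 -0.87 -2.54] w 0.0627 q7 [-0.11  0.56  0.14  1.98 -0.13  0.61  1.26]
```

send_rows([
  {"dx":0.0,"dy":0.0,"dz":0.15,"yaw":0.0,"gripper":0.65},
  {"dx":0.0,"dy":0.0,"dz":0.15,"yaw":0.0,"gripper":0.85},
  {"dx":0.0,"dy":0.0,"dz":0.15,"yaw":0.0,"gripper":1.0},
  {"dx":0.0,"dy":0.0,"dz":0.15,"yaw":0.0,"gripper":1.0},
  {"dx":0.0,"dy":0.0,"dz":0.15,"yaw":0.0,"gripper":1.0},
])

```text
clock: 6.1
tcp_pos: [0.5589, -0.06, 0.057]
orientation: [0.656, 3.072, 0.0]
contact_force: [0.7, -0.7, 0.5]
grip_width: 0.0855
gripper_force: 0.0
```

send_rows([
  {"dx":0.0,"dy":0.0,"dz":-1.0,"yaw":0.0,"gripper":1.0},
  {"dx":0.0,"dy":0.0,"dz":-4.0,"yaw":0.0,"gripper":1.0},
  {"dx":0.0,"dy":0.0,"dz":-8.0,"yaw":0.0,"gripper":1.0},
  {"dx":0.0,"dy":0.0,"dz":-10.0,"yaw":0.0,"gripper":1.0},
  {"dx":0.0,"dy":0.0,"dz":-10.0,"yaw":0.0,"gripper":1.0},
])

```text
clock: 6.72
tcp_pos: [0.56, -0.0601, 0.159]
orientation: [0.655, 3.068, 0.002]
contact_force: [-0.0, 0.4, -0.9]
grip_width: 0.0853
gripper_force: 0.0
```

```bash
python3 - <<'E'
from h import *
from bench import imaging
goto(.470,-.2255,.150,83.5)
f=imaging.grab_frame("wrist");np.savez("w4.npz",**f);cv2.imwrite("pics/w4.png",f["color"][:,:,::-1])
P=cloud(f).reshape(-1,3);d=np.hypot(P[:,0]-.558,P[:,1]+.060)
for nm,lo,hi,a,b in(("spindle",.0655,.072,0,.0222),("rolltop",.056,.0655,.0228,.04),("bar",.05,.062,.08,.13)):
    q=P[(d>a)&(d<b)&(P[:,2]>lo)&(P[:,2]<hi)]
    print(nm,len(q))
    if len(q)>8:
        print(q.mean(0).round(4),cv2.minEnclosingCircle((q[:,:2]*1000).astype(np.float32)),cv2.minAreaRect((q[:,:2]*1000).astype(np.float32)))
E
```

```text
d(cm) [  1.45 -18.78   0.86] toolY 65.88 yaw -17.62 z [ 0.56   -0.0601  0.159 ] tilt 0.24 F [-0.01  0.38 -0.9 ] w 0.0853 q7 [-0.14  0.41  0.17  1.93 -0.09  0.81  1.23]
spindle 1206
[ 0.5573 -0.059   0.0666] ((557.5537109375, -59.27737808227539), 21.21726417541504) ((557.399169921875, -59.063961029052734), (40.73640441894531, 40.90735626220703), 57.58494186401367)
rolltop 2542
[ 0.5578 -0.06    0.0633] ((558.6679077148438, -60.42036819458008), 31.960430145263672) ((558.5639038085938, -60.233604431152344), (62.77808380126953, 62.8973503112793), 43.354896545410156)
bar 1165
[ 0.6505 -0.0921  0.0549] ((650.34326171875, -92.25700378417969), 49.800254821777344) ((650.8630981445312, -92.44221496582031), (99.57660675048828, 9.147754669189453), 70.39176940917969)
```

View pics/w4.png

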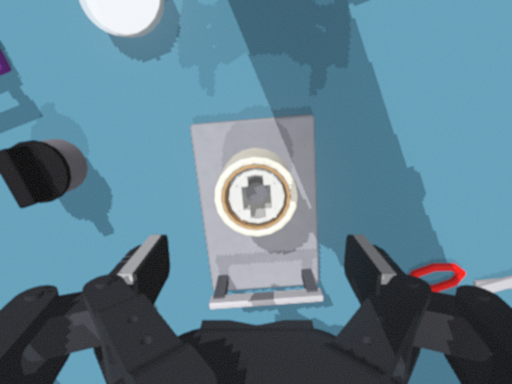

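The roll stands round the spindle, with the slots visible at (256,195), and the cap appears at the left at (45,172). I go above the cap.

send_rows([
  {"dx":0.4,"dy":-5.0,"dz":0.0,"yaw":-5.0,"gripper":1.0},
  {"dx":0.8,"dy":-10.0,"dz":0.0,"yaw":-10.0,"gripper":1.0},
  {"dx":1.2,"dy":-15.0,"dz":0.4,"yaw":-15.0,"gripper":1.0},
  {"dx":1.45,"dy":-18.8,"dz":0.9,"yaw":-17.6,"gripper":1.0},
  {"dx":1.45,"dy":-18.8,"dz":0.9,"yaw":-17.6,"gripper":0.6},
])

```text
clock: 7.4
tcp_pos: [0.4656, -0.2285, 0.1464]
orientation: [-0.188, -3.132, 0.001]
contact_force: [0.5, 0.2, 1.0]
grip_width: 0.07
gripper_force: 0.0
```

```bash
python3 - <<'E'
from h import *
from bench import imaging
goto(.470,-.2255,.063,83.5)
f=imaging.grab_frame("wrist");np.savez("w5.npz",**f);cv2.imwrite("pics/w5.png",f["color"][:,:,::-1])
P=cloud(f).reshape(-1,3);d=np.hypot(P[:,0]-.470,P[:,1]+.2255)
for nm,lo,hi,b in(("wing",.052,.07,.035),("flange",.030,.043,.035),("all",.03,.07,.035)):
    q=P[(d<b)&(P[:,2]>lo)&(P[:,2]<hi)]
    print(nm,len(q))
    if len(q)>8:
        print(q.mean(0).round(4),cv2.minEnclosingCircle((q[:,:2]*1000).astype(np.float32)),cv2.minAreaRect((q[:,:2]*1000).astype(np.float32)),np.linalg.svd(q-q.mean(0),full_matrices=False)[2][2].round(3))
E
```

```text
d(cm) [-0.43  0.36  8.34] toolY 83.15 yaw -0.35 z [ 0.4656 -0.2285  0.1464] tilt 0.2 F [0.51 0.15 0.99] w 0.07 q7 [ 0.21  0.37  0.15  2.03 -0.07  0.75  1.86]
wing 1143
[ 0.4691 -0.2236  0.0602] ((470.2967224121094, -224.07247924804688), 23.1815128326416) ((470.2727966308594, -223.6256866455078), (13.766204833984375, 45.497535705566406), 83.33199310302734) [-0.017  0.029  0.999]
flange 2207
[ 0.468  -0.224   0.0365] ((470.55035400390625, -223.9300537109375), 26.906238555908203) ((469.6016540527344, -223.9203338623047), (52.47951889038086, 51.606224060058594), 83.15332794189453) [-0.004  0.001  1.   ]
all 3399
[ 0.4681 -0.2239  0.0446] ((470.55035400390625, -223.9300537109375), 26.906238555908203) ((469.6016540527344, -223.9203338623047), (52.47951889038086, 51.606224060058594), 83.15332794189453) [-0.12  -0.046  0.992]
```

View pics/w5.png

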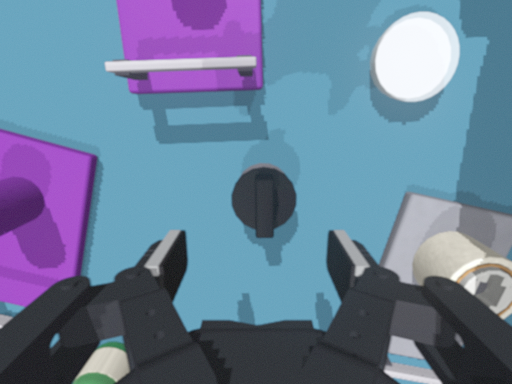

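send_rows([
  {"dx":-0.4,"dy":0.5,"dz":2.0,"yaw":0.0,"gripper":0.6},
  {"dx":-0.4,"dy":0.5,"dz":4.0,"yaw":0.0,"gripper":0.6},
  {"dx":-0.4,"dy":0.5,"dz":4.5,"yaw":0.0,"gripper":0.6},
  {"dx":-0.4,"dy":0.5,"dz":4.5,"yaw":0.0,"gripper":0.6},
])

```text
clock: 7.95
tcp_pos: [0.4734, -0.2203, 0.1025]
orientation: [-0.177, -3.136, -0.001]
contact_force: [0.0, 0.9, -0.5]
grip_width: 0.0515
gripper_force: 0.0
```

```bash
python3 - <<'E'
from h import *
goto(.470,-.2238,.063,83.4)
E
```

```text
d(cm) [ 0.3  -0.39  3.95] toolY 83.55 yaw 0.15 z [ 0.4734 -0.2203  0.1025] tilt 0.05 F [ 0.05  0.89 -0.46] w 0.0515 q7 [ 0.21  0.44  0.13  2.05 -0.09  0.66  1.86]
```

send_rows([
  {"dx":0.3,"dy":-0.4,"dz":0.5,"yaw":0.0,"gripper":0.6},
  {"dx":0.3,"dy":-0.4,"dz":2.0,"yaw":0.0,"gripper":0.6},
  {"dx":0.3,"dy":-0.4,"dz":3.5,"yaw":0.0,"gripper":0.6},
  {"dx":0.3,"dy":-0.4,"dz":3.9,"yaw":0.0,"gripper":0.6},
  {"dx":0.3,"dy":-0.4,"dz":3.9,"yaw":0.0,"gripper":0.5},
])

```text
clock: 8.57
tcp_pos: [0.4695, -0.2247, 0.0632]
orientation: [-0.178, -3.135, -0.0]
contact_force: [0.3, -0.2, -0.2]
grip_width: 0.0426
gripper_force: 0.0
```

send_rows([
  {"dx":0.0,"dy":0.0,"dz":0.0,"yaw":0.0,"gripper":0.3},
  {"dx":0.0,"dy":0.0,"dz":0.0,"yaw":0.0,"gripper":0.1},
  {"dx":0.0,"dy":0.0,"dz":0.0,"yaw":0.0,"gripper":0.05},
  {"dx":0.0,"dy":0.0,"dz":0.0,"yaw":0.0,"gripper":0.05},
  {"dx":0.0,"dy":0.0,"dz":0.0,"yaw":0.0,"gripper":0.05},
], force=60)

```text
clock: 9.2
tcp_pos: [0.4702, -0.225, 0.0643]
orientation: [0.179, 3.136, -0.0]
contact_force: [-0.3, 0.0, 5.4]
grip_width: 0.0128
gripper_force: 59.2
```

```bash
python3 - <<'E'
from h import *
goto(.470,-.2238,.063,83.4)
E
```

```text
d(cm) [0.03 0.11 0.13] toolY 83.48 yaw 0.08 z [ 0.4702 -0.225   0.0643] tilt 0.06 F [-0.34  0.03  5.39] w 0.0128 q7 [ 0.23  0.5   0.12  2.07 -0.1   0.57  1.88]
```

send_rows([
  {"dx":0.0,"dy":0.0,"dz":-1.0,"yaw":0.0,"gripper":0.05},
  {"dx":0.0,"dy":0.0,"dz":-3.0,"yaw":0.0,"gripper":0.05},
  {"dx":0.0,"dy":0.0,"dz":-6.0,"yaw":0.0,"gripper":0.05},
  {"dx":0.0,"dy":0.0,"dz":-8.7,"yaw":0.0,"gripper":0.05},
  {"dx":0.0,"dy":0.0,"dz":-8.7,"yaw":0.0,"gripper":0.05},
])

```text
clock: 9.82
tcp_pos: [0.471, -0.2252, 0.1529]
orientation: [0.178, 3.132, -0.002]
contact_force: [1.2, 0.6, -1.1]
grip_width: 0.0125
gripper_force: 58.5
```

```bash
python3 - <<'E'
from h import *
from bench import imaging
goto(.5575,-.060,.150,70.4)
f=imaging.grab_frame("side");np.savez("s6.npz",**f)
p=f["R"]@np.array([.47,-.225,.12])+f["t"];u,v=(f["K"]@p)[:2]/p[2];u,v=int(u),int(v)
cv2.imwrite("pics/s6.png",cv2.resize(f["color"][v-50:v+50,u-60:u+60,::-1],(600,500),interpolation=cv2.INTER_CUBIC))
P=cloud(f).reshape(-1,3);d=np.hypot(P[:,0]-.470,P[:,1]+.2255);q=P[(d<.04)&(P[:,2]>.08)&(P[:,2]<.15)]
print(len(q),q.min(0),q.max(0))
E
```

```text
d(cm) [-6.72 17.4   0.31] toolY 83.48 yaw 13.08 z [ 0.471  -0.2252  0.1529] tilt 0.24 F [ 1.15  0.58 -1.14] w 0.0125 q7 [ 0.21  0.36  0.15  2.03 -0.07  0.76  1.85]
300 [ 0.44722572 -0.25369141  0.09675653] [ 0.49885898 -0.21425432  0.14992975]
```

View pics/s6.png

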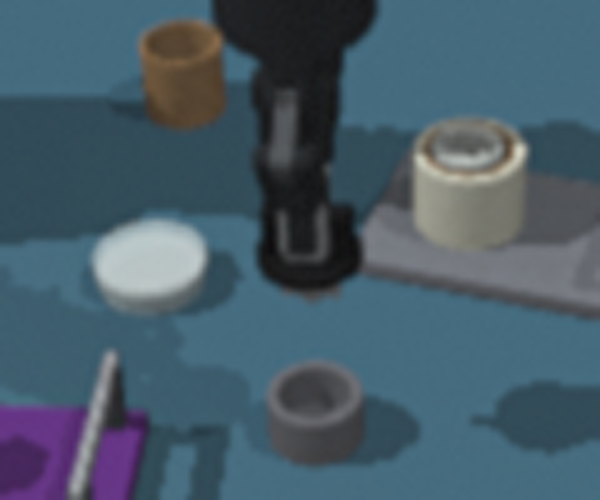

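send_rows([
  {"dx":-1.7,"dy":4.4,"dz":0.0,"yaw":4.0,"gripper":0.05},
  {"dx":-3.4,"dy":8.8,"dz":0.0,"yaw":8.0,"gripper":0.05},
  {"dx":-5.1,"dy":13.2,"dz":0.0,"yaw":13.1,"gripper":0.05},
  {"dx":-6.7,"dy":17.4,"dz":0.0,"yaw":13.1,"gripper":0.05},
  {"dx":-6.7,"dy":17.4,"dz":0.0,"yaw":13.1,"gripper":0.05},
])

```text
clock: 10.5
tcp_pos: [0.5569, -0.0547, 0.1494]
orientation: [-0.524, -3.096, -0.003]
contact_force: [-0.2, -0.4, -1.0]
grip_width: 0.0125
gripper_force: 58.6
```

send_rows([
  {"dx":0.0,"dy":0.0,"dz":0.3,"yaw":0.0,"gripper":0.05},
  {"dx":0.0,"dy":0.0,"dz":0.6,"yaw":0.0,"gripper":0.05},
  {"dx":0.0,"dy":0.0,"dz":0.6,"yaw":0.0,"gripper":0.05},
  {"dx":0.0,"dy":0.0,"dz":0.6,"yaw":0.0,"gripper":0.05},
])

```text
clock: 11.0
tcp_pos: [0.5559, -0.0602, 0.1448]
orientation: [-0.537, -3.095, 0.0]
contact_force: [-0.1, -0.6, -0.1]
grip_width: 0.0129
gripper_force: 58.6
```

```bash
python3 - <<'E'
from h import *
from bench import imaging
goto(.5575,-.0594,.130,70.4)
f=imaging.grab_frame("wrist");np.savez("w7.npz",**f)
P=cloud(f).reshape(-1,3);d=np.hypot(P[:,0]-.5575,P[:,1]+.0595)
for nm,lo,hi in(("flange",.1,.122),("wing",.128,.146)):
    q=P[(d<.035)&(P[:,2]>lo)&(P[:,2]<hi)]
    if len(q)>8: print(nm,len(q),q.mean(0).round(4),q.min(0).round(4),q.max(0).round(4),cv2.minEnclosingCircle((q[:,:2]*1000).astype(np.float32)))
# flange offset along tool x, seen before and after
s=imaging.grab_frame("side");np.savez("s7.npz",**s)
P=cloud(s).reshape(-1,3);d=np.hypot(P[:,0]-.5575,P[:,1]+.0595);q=P[(d<.035)&(P[:,2]>.105)&(P[:,2]<.122)];print(q.min(0),q.max(0),cv2.minEnclosingCircle((q[:,:2]*1000).astype(np.float32)))
p=s["R"]@np.array([.5575,-.06,.09])+s["t"];u,v=(s["K"]@p)[:2]/p[2];u,v=int(u),int(v)
cv2.imwrite("pics/s7.png",np.hstack([cv2.resize(s["color"][v-30:v+30,u-24:u+24,::-1],(320,400),interpolation=cv2.INTER_CUBIC),cv2.resize(f["color"][120:,100:412,::-1],(472,400))]))
E
```

```text
d(cm) [-0.13  0.13  1.48] toolY 70.32 yaw -0.08 z [ 0.5559 -0.0602  0.1448] tilt 0.01 F [-0.07 -0.55 -0.13] w 0.0129 q7 [-0.12  0.42  0.15  1.94 -0.09  0.78  1.3 ]
flange 2425 [ 0.543  -0.0558  0.1168] [ 0.5289 -0.0872  0.1112] [ 0.5717 -0.0339  0.122 ] ((555.941162109375, -60.492897033691406), 27.013671875)
wing 3636 [ 0.5516 -0.0587  0.1397] [ 0.5325 -0.0769  0.128 ] [ 0.5789 -0.0391  0.146 ] ((555.7953491210938, -60.49038314819336), 23.475257873535156)
[ 0.53107797 -0.08968393  0.10997862] [ 0.58386742 -0.05261847  0.12184613] ((557.4462890625, -65.07018280029297), 26.506446838378906)
```

View pics/s7.png

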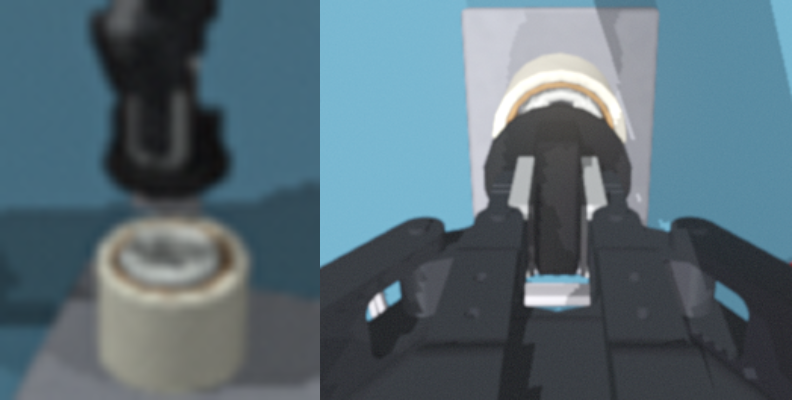

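send_rows([
  {"dx":-0.1,"dy":0.1,"dz":0.5,"yaw":0.0,"gripper":0.05},
  {"dx":-0.1,"dy":0.1,"dz":1.2,"yaw":0.0,"gripper":0.05},
  {"dx":-0.1,"dy":0.1,"dz":1.8,"yaw":0.0,"gripper":0.05},
  {"dx":-0.1,"dy":0.1,"dz":2.3,"yaw":0.0,"gripper":0.05},
  {"dx":-0.1,"dy":0.1,"dz":2.7,"yaw":0.0,"gripper":0.05},
])

```text
clock: 11.72
tcp_pos: [0.5573, -0.0589, 0.1173]
orientation: [-0.535, -3.095, 0.0]
contact_force: [0.1, -0.2, -0.8]
grip_width: 0.0128
gripper_force: 58.6
```

```bash
python3 - <<'E'
from h import *
goto(.5575,-.0594,.100,70.4)
E
```

```text
d(cm) [-0.04 -0.04  1.73] toolY 70.39 yaw -0.01 z [ 0.5573 -0.0589  0.1173] tilt 0.02 F [ 0.06 -0.2  -0.8 ] w 0.0128 q7 [-0.12  0.47  0.14  1.96 -0.1   0.73  1.31]
```

No contact, so the lugs are in the slots. I press down.

send_rows([
  {"dx":0.0,"dy":0.0,"dz":0.4,"yaw":0.0,"gripper":0.05},
  {"dx":0.0,"dy":0.0,"dz":0.8,"yaw":0.0,"gripper":0.05},
  {"dx":0.0,"dy":0.0,"dz":1.2,"yaw":0.0,"gripper":0.05},
  {"dx":0.0,"dy":0.0,"dz":1.5,"yaw":0.0,"gripper":0.05},
  {"dx":0.0,"dy":0.0,"dz":1.6,"yaw":0.0,"gripper":0.05},
])

```text
clock: 12.35
tcp_pos: [0.5576, -0.0589, 0.1021]
orientation: [0.535, 3.095, 0.0]
contact_force: [-2.3, -0.5, 7.4]
grip_width: 0.0127
gripper_force: 59.6
```

```bash
python3 - <<'E'
from h import *
goto(.5575,-.0594,.100,70.4)
E
```

```text
d(cm) [-0.01 -0.05  0.21] toolY 70.38 yaw -0.02 z [ 0.5576 -0.0589  0.1021] tilt 0.02 F [-2.32 -0.5   7.36] w 0.0127 q7 [-0.11  0.49  0.14  1.96 -0.1   0.69  1.31]
```

send_rows([
  {"dx":0.0,"dy":0.0,"dz":0.1,"yaw":0.0,"gripper":0.05},
  {"dx":0.0,"dy":0.0,"dz":0.2,"yaw":0.0,"gripper":0.05},
  {"dx":0.0,"dy":0.0,"dz":0.3,"yaw":0.0,"gripper":0.05},
  {"dx":0.0,"dy":0.0,"dz":0.3,"yaw":0.0,"gripper":0.05},
])

```text
clock: 12.85
tcp_pos: [0.5576, -0.0589, 0.1003]
orientation: [0.535, 3.095, 0.001]
contact_force: [-6.3, 0.8, 17.2]
grip_width: 0.0125
gripper_force: 61.1
```

```bash
python3 - <<'E'
from h import *
goto(.5575,-.0594,.100,70.4)
E
```

```text
d(cm) [-0.01 -0.05  0.03] toolY 70.37 yaw -0.03 z [ 0.5576 -0.0589  0.1003] tilt 0.04 F [-6.3   0.81 17.17] w 0.0125 q7 [-0.11  0.49  0.14  1.97 -0.1   0.69  1.32]
```

send_rows([
  {"dx":0.0,"dy":0.0,"dz":0.1,"yaw":8.0,"gripper":0.05},
  {"dx":0.0,"dy":0.0,"dz":0.1,"yaw":16.0,"gripper":0.05},
  {"dx":0.0,"dy":0.0,"dz":0.1,"yaw":24.0,"gripper":0.05},
  {"dx":0.0,"dy":0.0,"dz":0.1,"yaw":32.0,"gripper":0.05},
  {"dx":0.0,"dy":0.0,"dz":0.1,"yaw":40.0,"gripper":0.05},
])

```text
clock: 13.48
tcp_pos: [0.5604, -0.0598, 0.1004]
orientation: [1.565, 2.717, 0.004]
contact_force: [0.0, -1.3, 15.7]
grip_width: 0.0127
gripper_force: 61.1
```

```bash
python3 - <<'E'
from h import *
from bench import status
goto(.5575,-.0594,.100,-19.6)
print(status.get_obs()["moment"])
E
```

```text
d(cm) [ 0.18 -0.23  0.04] toolY 30.11 yaw 49.71 z [ 0.5604 -0.0598  0.1004] tilt 0.39 F [ 0.05 -1.34 15.71] w 0.0127 q7 [-0.25  0.51  0.32  1.97 -0.24  0.69  0.74]
[-0.32275349  0.208326    0.03471644]
```

send_rows([
  {"dx":0.1,"dy":-0.15,"dz":0.05,"yaw":10.0,"gripper":0.05},
  {"dx":0.1,"dy":-0.15,"dz":0.05,"yaw":20.0,"gripper":0.05},
  {"dx":0.1,"dy":-0.15,"dz":0.05,"yaw":30.0,"gripper":0.05},
  {"dx":0.1,"dy":-0.15,"dz":0.05,"yaw":40.0,"gripper":0.05},
  {"dx":0.1,"dy":-0.15,"dz":0.05,"yaw":50.0,"gripper":0.05},
])

```text
clock: 14.1
tcp_pos: [0.5591, -0.0604, 0.1004]
orientation: [2.569, 1.799, 0.009]
contact_force: [-2.0, -0.7, 19.7]
grip_width: 0.0127
gripper_force: 61.6
```

send_rows([
  {"dx":0.0,"dy":0.0,"dz":0.05,"yaw":2.0,"gripper":0.05},
  {"dx":0.0,"dy":0.0,"dz":0.05,"yaw":2.0,"gripper":0.05},
  {"dx":0.0,"dy":0.0,"dz":0.05,"yaw":2.0,"gripper":0.05},
  {"dx":0.0,"dy":0.0,"dz":0.05,"yaw":2.0,"gripper":0.05},
])

```text
clock: 14.6
tcp_pos: [0.559, -0.0603, 0.1003]
orientation: [2.595, 1.762, 0.009]
contact_force: [-1.8, -1.5, 27.9]
grip_width: 0.0128
gripper_force: 62.6
```

```bash
python3 - <<'E'
from h import *
from bench import imaging,status
goto(.5575,-.0594,.100,-19.6)
print(status.get_obs()["moment"])
f=imaging.grab_frame("wrist");P=cloud(f).reshape(-1,3);d=np.hypot(P[:,0]-.5575,P[:,1]+.0595)
for nm,lo,hi,a,b in(("flange",.068,.076,0,.03),("wing",.088,.102,0,.028),("roll",.056,.0665,.0285,.036)):
    q=P[(d>=a)&(d<b)&(P[:,2]>lo)&(P[:,2]<hi)]
    if len(q)>8: print(nm,len(q),np.median(q,0).round(4),cv2.minEnclosingCircle((q[:,:2]*1000).astype(np.float32)),cv2.minAreaRect((q[:,:2]*1000).astype(np.float32)))
s=imaging.grab_frame("side")
cv2.imwrite("pics/s8.png",np.hstack([cv2.resize(s["color"][160:240,220:320,::-1],(400,320),interpolation=cv2.INTER_CUBIC),cv2.resize(f["color"][:,:,::-1],(400,320))]))
E
```

```text
d(cm) [ 0.03 -0.18  0.03] toolY -21.65 yaw -2.05 z [ 0.559  -0.0603  0.1003] tilt 0.44 F [-1.84 -1.5  27.91] w 0.0128 q7 [-0.43  0.55  0.56  1.99 -0.44  0.71  0.02]
[-0.32515396  0.83358001  0.11505401]
flange 2352 [ 0.5675 -0.0466  0.0725] ((558.7039794921875, -60.23358917236328), 26.771013259887695) ((562.1336059570312, -51.59066390991211), (34.14592742919922, 53.0037841796875), 68.95861053466797)
wing 3411 [ 0.5597 -0.0546  0.0964] ((559.1087646484375, -60.61824035644531), 23.635114669799805) ((558.7120361328125, -60.5887451171875), (39.39069366455078, 41.436180114746094), 20.50060272216797)
roll 1309 [ 0.5776 -0.0403  0.0636] ((558.816650390625, -59.83456802368164), 31.95635414123535) ((562.1293334960938, -51.78791046142578), (46.38201904296875, 63.318416595458984), 68.8111801147461)
```

View pics/s8.png

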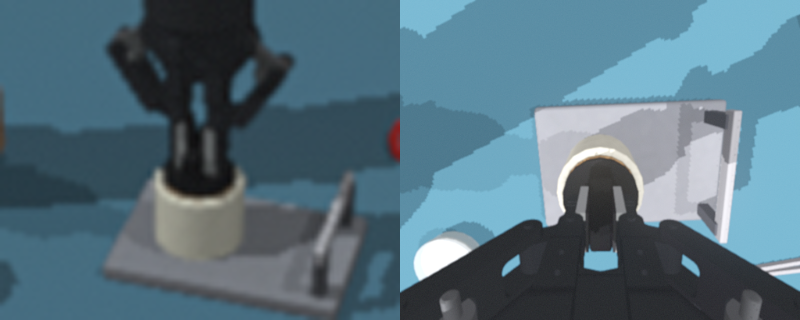

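The flange is flush (its top measures 72.5 mm), the wing lies along the dispenser's y, and the roll is seated. I hand it in.

```bash
python3 -c "
from bench import workorder
print(workorder.hand_in())"
```

```text
the job is handed in; nothing more can be done
None
```

I handed the job in after about 15 s of the 72 s allowed; the call returned no verdict. At the last reading the roll was seated on the base, let go, and the cap was turned about 92° and still gripped, pressed flush with about 28 N.

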